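Grease the seal and hold the flow cell shut

TASK

Take the red brush from its stand, dip its tip well down into the white grease pot, touch the tip to the orange seal on the lower half of the flow cell, and stand the brush in the blue cup. Then fit the blue upper half over the two steel dowels of the lower half and press it down against the sprung seal until the two halves meet with no gap; finish while still holding them pressed shut, because the seal pushes them apart when let go. Keep the pot and the cup upright and leave the other things on the bench where they are.

Things in the scene. Friction and masses are not known exactly. Their poses are not given: they have to be found in the camera images.
- lower: lower half of the flow cell, fixed: black base 130 x 96 x 12 mm, on it an aluminium block 110 x 64 mm whose top (mating) face is 36 mm above the bench. On the face two steel dowels, 8 mm diameter, 16 mm tall (upper 6 mm tapers to 4 mm), on the x axis 40 mm either side of the centre. Origin: centre of the underside; x along the dowel line, z up. Yaw up to 0.4 rad either way
- lower_face (a point): centre of the mating face of the lower half, 36 mm above the bench, axes as the lower half
- seal: orange seal, 44 x 34 mm, origin at the centre of its top, in the middle of the lower half, at rest 5 mm above the mating face. Sprung, sinks straight down: yields from 6.4 N, flush with the face at 14.4 N (1.6 N per mm), springs back. The upper half's weight does not push it down
- upper: loose upper half, 0.2 to 0.36 kg, mating face down on the bench: blue slab 110 x 64 x 18 mm (x, y, z), two through holes 10 mm wide on its x axis 40 mm either side of the centre; white grip rib centred on top, 50 (x) x 26 (y) mm, 36 mm tall. Origin: centre of the underside (mating face), z up. Fits the dowels either way round. Shut, its origin is at lower_face; let go it rests on the seal with a 5 mm gap
- upper_rib (a point): in the middle of the white rib, 42 mm above the underside of the upper half (12 mm below the rib's top), where it is well gripped across its 26 mm width (along y)
- brush: loose round brush, 150 mm long, 35 g, upright, tip down in the grey stand. Origin: end of the tip; z along the brush from tip to handle end. Black tip 9 mm diameter from 0 to 24 mm, brass collar to 42 mm, red handle 14 mm diameter from 42 to 150 mm. All rigid
- brush_tip (a point): end of the brush's tip (same point as the brush's origin)
- stand: grey brush stand, fixed block 54 x 54 x 50 mm with a hole 19 mm wide and 40 mm deep from its top in the middle; the brush's tip rests on the hole's floor, 10 mm above the bench, so its handle end is 160 mm above the bench; it may lean a few degrees. Origin: centre of the underside
- pot: open white grease pot, loose, 0.25 kg, outer diameter 64 mm, 50 mm tall, wall 4 mm, inner floor 6 mm above its underside (the grease itself is not modelled). Origin: centre of the underside, z up. Pot and cup may swap places.
- cup: open blue cup for used brushes, loose, 0.30 kg, outer diameter 64 mm, 90 mm tall, wall 3 mm, inner floor 6 mm above its underside. Origin: centre of the underside, z up. A brush let go in it leans against the rim.
- reagent: bystander: amber jar 56 mm wide, 90 mm tall, beyond the flow cell; leave alone
- petri: bystander: flat clear dish 90 mm wide, 15 mm tall, on the far right; leave alone
- driver: bystander: yellow-handled screwdriver lying on the right; leave alone
- tipbox: bystander: green box 85 x 120 x 55 mm on the left; leave alone
Mind the look-alikes: they are no part of the job. What is shaped like the upper but pink or purple is not meant.

How it is judged:
By the outcome, as a careful person would: the job done as asked, in the order asked, and still so for the second after the job is handed in, while the arm keeps its last pose, push and grip.
It also fails if it takes over 64 s, if anything falls off the work surface, if the arm or the gripper's body presses on something with over 40 N, if the wrist force passes 120 N, or if a joint passes its speed limit or range.

ROBOT

A 6-joint arm with a two-finger parallel gripper is mounted at the origin on the work surface. World frame = base frame: x ahead of the robot, y to its left, z up, the work surface at z = 0. Lengths are in m, angles in rad, forces in N, time in s.
With the tool pointing down it reaches from about 0.375 to 0.9 m from the base axis. Payload 3.1 kg.
Tool frame: the origin (TCP) lies between the finger pads; the fingertips stand 11 mm ahead of it and the grasp point (between the pads) lies 8 mm behind it; z points along the fingers, y is the line along which they close (so a half turn about z gives the same grasp; the last joint's range is limited). The gripper opens to 85 mm and grips with 20 to 120 N. Pads are 22 mm wide; open, the fingers measure 114 mm over their backs; the gripper's body (76 mm by 85 mm) begins 54 mm behind the grasp point. The pads swing forward as they close: fully open they stand 13 mm farther back than shut.
Start: joints at [-1.474, 0.527, 1.433, -0, 1.181, -0.178], TCP at [0.17, -0.602, 0.242] pointing down, gripper open.
Joint ranges: [-3.08, 3.08], [-0.75, 2.2], [0.22, 2.44], [-1.43, 4.57], [0, 2.65], [-2.85, 2.85]. Speed limits (rad/s): [2.79, 2.79, 3.14, 3.14, 3.14, 3.14].

INTERFACE

Orientations are given as a unit quaternion [x, y, z, w].
In Python, from bench import manip gives the robot as it stands.
- The arm moves only by the tool carry_out, never from a script. Its argument "rows" is a list of rows, each an object with "xyz": the shift along the tool's x, y, z in mm, a list of three; "yaw": the turn about the tool's z in degrees; "hand": the finger opening in mm, from 0 to 85.4. In form: [{"xyz": [tx, ty, tz], "yaw": yaw, "hand": hand}, ...]. A call has 1 to 10 rows; each row shifts and turns the commanded pose from where the row before left it, along the tool's axes as they then stand; what a row does not reach is not made up. A row lasts 1/8 s, in which the tool goes at most 62.5 mm and 10.7 degrees, less where a joint would pass 70% of its speed; a pose out of reach is approached as far as the arm can. A call with a gripper value outside its range is refused whole. The fingers move at their own pace and stop on an object; "force" is the grip in N (left out, the last holds). Time passes only in rows, so rows that do not move let the fingers close. It gives the time, the measured TCP pose, the force, the opening and the grip force at its end, in the units of the state.
- manip.read_state(): the state, without advancing time (a new reading comes with each control period).
- manip.snapshot(name): name is "scene" or "top" or "wrist"; returns a dict with "img" (384x512x3 uint8, red, green, blue), "z_map" (384x512 float32, m along the optical axis (not along the pixel's ray), 0 where there is no reading), "camera_matrix" (3x3 intrinsics, pixels), "R" (3x3) and "t" (3): a world point X has camera coordinates R X + t. Camera axes: x right, y down, z forward; pixel columns grow to the right and rows downward; lengths in m; the calibration is good to about 2 mm. A picture is of the moment at which its call begins.
- manip.sign_off(): hands the job in; it is judged then, once.
The state is a dict: "clock": time; "joint_pos": joint angles; "dq": joint speeds; "effort": joint torques, N m; "position": TCP position; "eef_rot": TCP orientation; "force": force on the tool from outside, world axes, zero at the start; "moment": the same for the moment, N m; "opening": opening from 0.0 (shut) to 1.0 (fully open); "finger_force": force on a finger pad.
Only numpy, scipy, OpenCV 4.12 (cv2) and the standard library are available. Lean on these libraries where they do the work, as an engineer would, in place of code of your own. Each camera call takes 0.05 s, during which the arm holds its last target. There are 200 camera calls.

## Working session

There is one attempt and no reset: what is moved stays moved. The work goes in short steps, Python scripts to look and compute and a tool call to move; the robot and the scene stay as the last step left them, time stands still between calls to the robot, and variables do not carry over. Pictures are saved under pics/ and viewed, at most 10 in all, crops included, and the job is handed in when it is done.

Besides the shell and the picture viewer there is one more tool, called as a command line: name --argument value ..., lists and objects as JSON in quotes. carry_out: Moves the arm, as the interface text tells. Its arguments: {"type":"object","properties":{"rows":{"type":"array","items":{"type":"object","properties":{"xyz":{"type":"array","items":{"type":"number"}},"yaw":{"type":"number"},"hand":{"type":"number"}}}},"force":{"type":"number"}},"required":["rows"]}

```bash
mkdir -p pics; cat > h.py <<'E'
import numpy as np, cv2
from bench import manip
def snap(n,fn=None):
    s=manip.snapshot(n)
    if fn: cv2.imwrite('pics/'+fn,cv2.cvtColor(s['img'],cv2.COLOR_RGB2BGR))
    return s
def cloud(s):
    K,R,t,z=s['camera_matrix'],s['R'],s['t'],s['z_map']
    v,u=np.mgrid[:z.shape[0],:z.shape[1]]
    c=np.stack([(u-K[0,2])/K[0,0]*z,(v-K[1,2])/K[1,1]*z,z],-1)
    return (c-t)@R
def ray(s,u,v,h):
    K,R,t=s['camera_matrix'],s['R'],s['t']
    d=R.T@np.array([(u-K[0,2])/K[0,0],(v-K[1,2])/K[1,1],1]);o=-R.T@t
    return o+d*(h-o[2])/d[2]
E
python3 - <<'E'
from h import *
a=snap('top','top1.png');b=snap('scene','scene1.png')
for s in(a,b):print(s['camera_matrix'].round(1).tolist(),(-s['R'].T@s['t']).round(3),s['R'].round(2).tolist(),(s['z_map']>0).mean())
st=manip.read_state();print(st)
E
```

```text
[[490.8, 0.0, 247.7], [0.0, 490.8, 200.6], [0.0, 0.0, 1.0]] [0.255 0.002 1.761] [[0.02, -1.0, 0.01], [-0.99, -0.02, -0.14], [0.14, -0.01, -0.99]] 0.9957377115885416
[[469.8, 0.0, 256.0], [0.0, 469.8, 189.2], [0.0, 0.0, 1.0]] [1.364 0.154 1.221] [[-0.19, 0.98, -0.0], [0.78, 0.15, -0.6], [-0.59, -0.12, -0.8]] 0.9962361653645834
{'clock': 0.1, 'joint_pos': array([-1.47449686e+00,  5.28384179e-01,  1.43379747e+00, -2.48975840e-05,
        1.18135766e+00, -1.78514844e-01]), 'dq': array([-5.49089441e-04, -1.58788439e-03, -2.36888704e-03,  8.67264528e-04,
        9.56132459e-04,  2.74553689e-05]), 'effort': array([-4.31869785e-04, -4.43305349e+01, -1.78586072e+01, -1.77390170e-04,
        3.87508524e-03, -1.36182598e-05]), 'position': array([ 0.16955721, -0.60091299,  0.24141727]), 'eef_rot': array([ 9.90573363e-01,  1.36979799e-01,  2.84975556e-05, -9.72975946e-04]), 'force': array([ 0.06082549,  0.72759005, -0.7707043 ]), 'moment': array([-0.01090062,  0.01056542, -0.02304232]), 'finger_force': 0.0, 'opening': 0.9998215764634383}
```

View pics/top1.png

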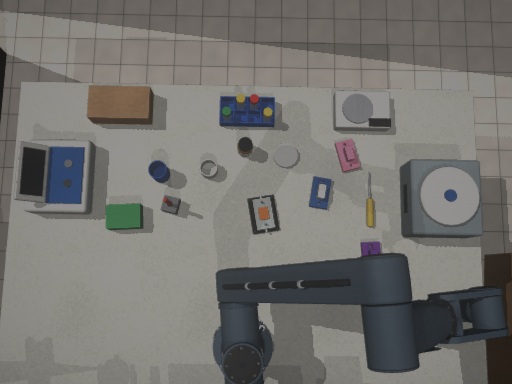

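View pics/scene1.png

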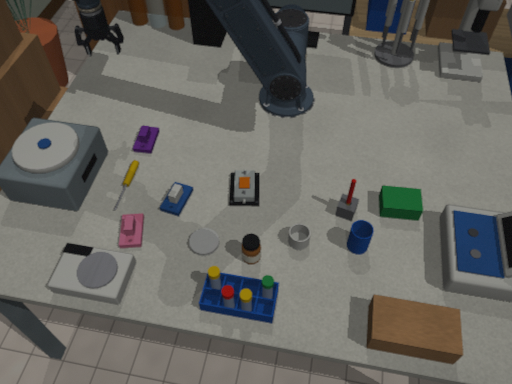

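The top view shows the lower half at (263,214), upper at (320,192), stand and brush at (171,205), pot at (208,169), cup at (159,172). In the scene view they are at (244,186), (177,197), (348,205), (299,236) and (360,237).

```bash
python3 - <<'E'
from h import *
for n,boxes in (('top',dict(lower=(240,190,285,238),upper=(305,172,335,212),stand=(155,190,188,220),pot=(196,155,222,183),cup=(145,155,174,186))),
  ('scene',dict(lower=(222,165,265,210),upper=(155,178,198,218),stand=(325,170,365,222),pot=(285,220,315,255),cup=(342,215,378,256)))):
    s=snap(n);P=cloud(s);hsv=cv2.cvtColor(s['img'],cv2.COLOR_RGB2HSV);H,S,V=[hsv[...,i].astype(int) for i in range(3)]
    def rep(l,k,m):
        b=boxes[k];M=np.zeros_like(m);M[b[1]:b[3],b[0]:b[2]]=1;M&=m&(P[...,2]>.004)
        q=P[M]
        if len(q)<4:print(n,l,len(q));return
        r=cv2.minAreaRect((q[:,:2]*1000).astype(np.float32))
        print(n,l,len(q),'mean',q.mean(0).round(3),'min',q.min(0).round(3),'max',q.max(0).round(3),'rect',np.round(r[0]),np.round(r[1]),round(r[2],1))
    al=np.ones(H.shape,bool);z=P[...,2]
    rep('seal','lower',(S>150)&(H<20)&(V>120));rep('base','lower',z<.3);rep('alu','lower',(z>.028)&(z<.046))
    rep('blue','upper',(S>110)&(H>95)&(H<130));rep('rib','upper',(z>.035))
    rep('all','upper',z<.3)
    rep('red','stand',(S>130)&((H<8)|(H>172))&(V>80));rep('standtop','stand',(S<60)&(z>.042)&(z<.058))
    rep('pot','pot',z>.042);rep('cup','cup',z>.08)
E
```

```text
top seal 84 mean [ 0.463 -0.065  0.041] min [ 0.444 -0.081  0.031] max [ 0.481 -0.049  0.051] rect [463. -65.] [37. 29.] 11.0
top base 1197 mean [ 0.461 -0.062  0.023] min [ 0.379 -0.141  0.004] max [0.552 0.019 0.051] rect [465. -62.] [171. 159.] 1.0
top alu 532 mean [ 0.463 -0.064  0.037] min [ 0.4   -0.103  0.028] max [ 0.528 -0.024  0.046] rect [464. -64.] [132.  64.] 10.3
top blue 258 mean [ 0.54  -0.262  0.019] min [ 0.487 -0.306  0.005] max [ 0.597 -0.232  0.031] rect [ 543. -269.] [ 62. 106.] 81.7
top rib 118 mean [ 0.537 -0.261  0.097] min [ 0.255 -0.285  0.037] max [0.57  0.002 1.761] rect [ 404. -150.] [ 43. 424.] 50.1
top all 698 mean [ 0.543 -0.267  0.022] min [ 0.477 -0.322  0.004] max [ 0.622 -0.216  0.064] rect [ 549. -269.] [144. 107.] 0.5
top red 9 mean [0.489 0.264 0.161] min [0.485 0.26  0.157] max [0.493 0.268 0.165] rect [489. 264.] [9. 7.] 86.8
top standtop 181 mean [0.487 0.264 0.05 ] min [0.459 0.234 0.043] max [0.52  0.299 0.058] rect [489. 266.] [54. 55.] 76.4
top pot 73 mean [0.607 0.129 0.12 ] min [0.255 0.002 0.043] max [0.653 0.163 1.761] rect [450.  87
[... 696 characters left out ...]
in [ 0.52  -0.282  0.035] max [1.364 0.154 1.221] rect [948. -71.] [944.  47.] 25.6
scene all 660 mean [ 0.554 -0.261  0.024] min [ 0.461 -0.347  0.004] max [ 0.622 -0.193  0.058] rect [ 533. -269.] [157. 125.] 18.1
scene red 49 mean [0.511 0.268 0.144] min [0.484 0.154 0.058] max [1.364 0.273 1.221] rect [924. 214.] [ 10. 889.] 82.8
scene standtop 228 mean [0.493 0.27  0.049] min [0.455 0.238 0.042] max [0.521 0.302 0.056] rect [488. 270.] [54. 60.] 77.6
scene pot 125 mean [0.651 0.138 0.095] min [0.591 0.107 0.042] max [1.364 0.169 1.221] rect [977. 160.] [773.  62.] 3.6
scene cup 139 mean [0.643 0.304 0.144] min [0.572 0.154 0.08 ] max [1.364 0.342 1.221] rect [970. 243.] [ 62. 808.] 79.4
```

carry_out --rows '[{"xyz":[0,0,0],"yaw":7.85,"hand":85},{"xyz":[0,0,0],"yaw":7.85,"hand":85},{"xyz":[40,-40,-5],"yaw":0,"hand":85},{"xyz":[40,-40,-5],"yaw":0,"hand":85},{"xyz":[40,-40,-5],"yaw":0,"hand":85},{"xyz":[40,-40,-5],"yaw":0,"hand":85},{"xyz":[40,-40,-5],"yaw":0,"hand":85},{"xyz":[40,-40,-5],"yaw":0,"hand":85},{"xyz":[40,-40,-5],"yaw":0,"hand":85},{"xyz":[40,-40,-5],"yaw":0,"hand":85}]'

```text
clock: 1.45
position: [0.4905, -0.2798, 0.2824]
eef_rot: [1.0, 0.0, 0.0, 0.0]
force: [-0.5, -0.4, 0.0]
opening: 0.995
finger_force: 0.0
```

```bash
python3 - <<'E'
from h import *
s=snap('wrist','w1.png');st=manip.read_state();print(st['position'],st['eef_rot'],st['joint_pos'].round(2))
print((-s['R'].T@s['t']).round(3),s['R'].round(2).tolist(),s['camera_matrix'][0],(s['z_map']>0).mean())
E
```

```text
[ 0.49503851 -0.2745811   0.28324053] [ 0.99999122  0.00262581  0.00278    -0.00171632] [-0.71  0.4   1.54  0.01  1.2   0.86]
[ 0.561 -0.28   0.414] [[0.0, -1.0, -0.0], [-0.96, -0.0, 0.28], [-0.28, 0.0, -0.96]] [318.38989738   0.         254.44222075] 0.9961140950520834
```

View pics/w1.png

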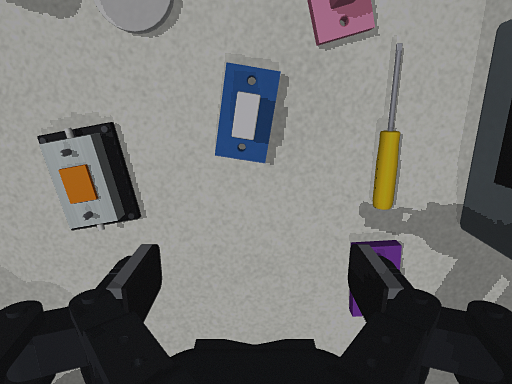

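The wrist view shows the upper at (247,113), its holes at (251,80) and (242,147), the lower half at (80,183), and the seal at (78,184).

```bash
cat >> h.py <<'E'
def blob(s,m,h,box=None):
    """largest blob of mask m -> min-area rect of its outline cast on plane z=h: centre, sides, yaw of long side (deg)"""
    m=m.astype(np.uint8)
    if box: k=np.zeros_like(m);k[box[1]:box[3],box[0]:box[2]]=1;m=m*k
    c=max(cv2.findContours(m,cv2.RETR_EXTERNAL,cv2.CHAIN_APPROX_NONE)[0],key=cv2.contourArea)[:,0]
    q=np.array([ray(s,u,v,h)[:2]*1000 for u,v in c],np.float32)
    (x,y),(w,l),a=cv2.minAreaRect(q)
    if l>w:a+=90;w,l=l,w
    return np.round([x,y,w,l,(a+90)%180-90],1)
def hsv(s): return [x.astype(int) for x in cv2.split(cv2.cvtColor(s['img'],cv2.COLOR_RGB2HSV))]
E
python3 - <<'E'
from h import *
s=snap('wrist');H,S,V=hsv(s);P=cloud(s)
print('rib',blob(s,(S<60)&(V>190)&(P[...,2]>.045),.054,(210,80,275,150)))
print('seal',blob(s,(S>150)&(H<20)&(V>150),.041,(50,150,110,215)))
print('alu',blob(s,(P[...,2]>.030)&(P[...,2]<.048),.036,(20,110,160,240)))
print('blueTop',blob(s,(S>100)&(H>95)&(H<130)&(P[...,2]>.013),.018,(205,55,285,170)))
for n,u,v,h in(('h1',251,80,.018),('h2',242,147,.018)):print(n,ray(s,u,v,h))
# dowels: depth above face
for b in((55,140,85,165),(75,200,105,228)):
    z=P[b[1]:b[3],b[0]:b[2]].reshape(-1,3);z=z[z[:,2]>.0465];z=z[z[:,2]<.06];print('dowel',len(z),z.mean(0).round(4))
E
```

```text
Traceback (most recent call last):
  File "h.py", line 20, in blob
    c=max(cv2.findContours(m,cv2.RETR_EXTERNAL,cv2.CHAIN_APPROX_NONE)[0],key=cv2.contourArea)[:,0]
      ~~~^^^^^^^^^^^^^^^^^^^^^^^^^^^^^^^^^^^^^^^^^^^^^^^^^^^^^^^^^^^^^^^^^^^^^^^^^^^^^^^^^^^^
ValueError: max() iterable argument is empty
```

carry_out --rows '[{"xyz":[0,-55,0],"yaw":0,"hand":85},{"xyz":[0,-55,0],"yaw":0,"hand":85},{"xyz":[0,-55,0],"yaw":0,"hand":85},{"xyz":[0,-55,0],"yaw":0,"hand":85},{"xyz":[0,-55,0],"yaw":0,"hand":85},{"xyz":[0,-55,0],"yaw":0,"hand":85},{"xyz":[0,-55,0],"yaw":0,"hand":85},{"xyz":[0,-55,0],"yaw":0,"hand":85},{"xyz":[0,-45,0],"yaw":0,"hand":85},{"xyz":[0,0,0],"yaw":0,"hand":85}]'

```text
clock: 2.8
position: [0.4886, 0.2058, 0.2821]
eef_rot: [1.0, 0.003, -0.0, -0.0]
force: [-0.2, -0.7, -0.1]
opening: 0.993
finger_force: 0.0
```

```bash
python3 - <<'E'
from h import *
s=snap('wrist','w2.png');st=manip.read_state();print(st['position'],st['eef_rot'].round(3))
E
```

```text
[0.4886468  0.20421822 0.28201287] [ 1.     0.002 -0.     0.   ]
```

View pics/w2.png

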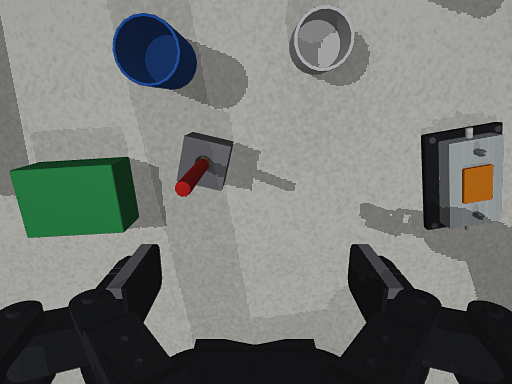

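The view shows the brush handle end at (183,188), the stand at (206,160), the cup rim centre at (146,49), the pot rim at (324,38), and the seal at (478,184).

```bash
cat > m2.py <<'E'
from h import *
s=snap('wrist');H,S,V=hsv(s);P=cloud(s);Z=P[...,2]
print('brush end',ray(s,183,188,.160)*1000,'hole mouth',ray(s,206,160,.05)*1000)
print('stand top',blob(s,(S<60)&(abs(Z-.05)<.006),.05,(170,120,245,200)))
print('brush red top', blob(s,(S>130)&((H<8)|(H>172))&(Z>.148)&(Z<.2),.16,(165,140,225,205)))
print('cup',blob(s,(Z>.081)&(Z<.1),.09,(100,0,210,100)))
print('pot',blob(s,(Z>.043)&(Z<.06),.05,(280,0,365,85)))
print('seal',blob(s,(S>150)&(H<20)&(V>150),.041,(450,150,505,215)))
print('alu',blob(s,(Z>.030)&(Z<.06),.036,(420,115,511,240)))
for n,v,u in(('cup',49,146),('pot',38,324)):print(n,ray(s,u,v,.09 if n=='cup' else .05)*1000)
E
python3 m2.py
```

```text
brush end [489.72686636 262.70462641 160.        ] hole mouth [493.16763811 259.60894759  50.        ]
stand top [489.2 264.9  55.1  54.3 -13.1]
brush red top [490.7 263.3  16.7  12.7 -45.9]
cup [603.8 306.6  65.   62.9  43.7]
pot [621.5 134.1  63.8  62.9 -89.8]
seal [463.8 -65.5  43.   33.   10.5]
alu [464.  -63.2 111.2  67.8  10.4]
cup [605.44167404 305.62582604  90.        ]
pot [622.33621868 131.4712574   50.        ]
```

carry_out --rows '[{"xyz":[1,-59,0],"yaw":0,"hand":85},{"xyz":[0,0,30],"yaw":0,"hand":85},{"xyz":[0,0,40],"yaw":0,"hand":85},{"xyz":[0,0,40],"yaw":0,"hand":85},{"xyz":[0,0,30],"yaw":0,"hand":85},{"xyz":[0,0,15],"yaw":0,"hand":85},{"xyz":[0,0,0],"yaw":0,"hand":85}]'

```text
clock: 3.78
position: [0.4899, 0.2615, 0.1267]
eef_rot: [1.0, -0.0, -0.001, 0.0]
force: [-0.4, -0.3, 1.2]
opening: 0.995
finger_force: 0.0
```

```bash
python3 - <<'E'
from h import *
s=snap('wrist','w3.png');st=manip.read_state();print(st['position'],st['eef_rot'].round(3))
H,S,V=hsv(s);print('end',blob(s,(S>130)&((H<8)|(H>172))&(V>110),.16))
E
```

```text
[0.49060628 0.2620192  0.12765449] [ 1. -0.  0.  0.]
end [489.1 265.1  12.2  12.1  89.9]
```

View pics/w3.png

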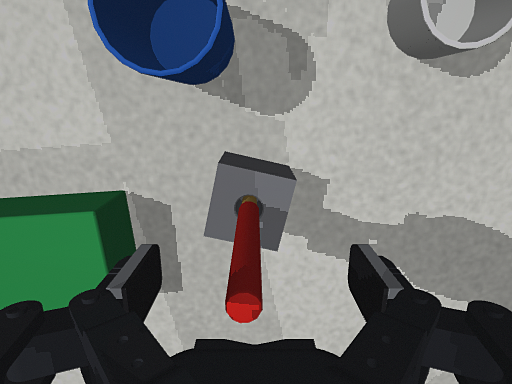

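The handle end is at (244,306), between the open fingers, and the stand hole at (249,207). I'll shift 3 mm to centre it and then grip.

carry_out --rows '[{"xyz":[-1,-3,0],"yaw":0,"hand":85},{"xyz":[0,0,0],"yaw":0,"hand":5},{"xyz":[0,0,0],"yaw":0,"hand":5},{"xyz":[0,0,0],"yaw":0,"hand":5},{"xyz":[0,0,0],"yaw":0,"hand":5},{"xyz":[0,0,0],"yaw":0,"hand":5},{"xyz":[0,0,0],"yaw":0,"hand":5},{"xyz":[0,0,0],"yaw":0,"hand":5}]' --force 50

```text
clock: 4.82
position: [0.4891, 0.2658, 0.1275]
eef_rot: [1.0, 0.0, 0.0, -0.0]
force: [-0.6, -0.6, 3.3]
opening: 0.15
finger_force: 48.6
```

carry_out --rows '[{"xyz":[0,0,-20],"yaw":0,"hand":5},{"xyz":[0,0,-40],"yaw":0,"hand":5},{"xyz":[0,0,-40],"yaw":0,"hand":5},{"xyz":[33,33,0],"yaw":0,"hand":5},{"xyz":[33,33,0],"yaw":0,"hand":5},{"xyz":[33,33,0],"yaw":0,"hand":5},{"xyz":[33,33,0],"yaw":0,"hand":5},{"xyz":[0,0,0],"yaw":0,"hand":5},{"xyz":[0,0,0],"yaw":0,"hand":5}]'

```text
clock: 5.95
position: [0.6202, 0.1339, 0.2265]
eef_rot: [1.0, 0.0, -0.001, -0.0]
force: [0.2, 0.6, -0.8]
opening: 0.15
finger_force: 48.7
```

```bash
python3 - <<'E'
from h import *
s=snap('wrist','w4.png');st=manip.read_state();print(st['position'],st['eef_rot'].round(3),st['opening'])
print((-s['R'].T@s['t']).round(4))
E
```

```text
[0.6198246  0.13441182 0.2266676 ] [ 1.     0.001 -0.001 -0.   ] 0.15038661208658116
[0.6912 0.1332 0.3583]
```

View pics/w4.png

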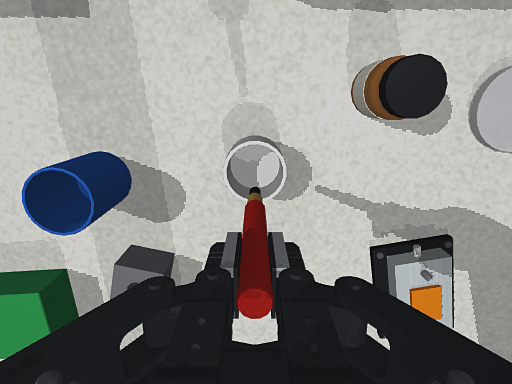

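The brush is gripped between the pads with its black tip at (255,187). The pot rim centre is at (256,168) and the cup rim is at (58,201).

```bash
python3 - <<'E'
from h import *
s=snap('wrist');H,S,V=hsv(s);P=cloud(s);Z=P[...,2]
print('tip',ray(s,255,187,.109)*1000,'pot',ray(s,256,168,.05)*1000,'cup',ray(s,58,201,.09)*1000)
print('pot',blob(s,(Z>.043)&(Z<.06),.05,(210,125,300,185)))
print('cup',blob(s,(Z>.081)&(Z<.1),.09,(10,140,140,240)))
print('end',ray(s,255,303,.259)*1000)
E
```

```text
tip [622.92652929 133.53895319 109.        ] pot [626.29760678 132.50882515  50.        ] cup [604.65425198 307.93824502  90.        ]
pot [631.9 133.9  62.5  43.8 -89.9]
cup [605.4 305.3  68.3  63.  -63.2]
end [620.26379247 133.65889404 259.        ]
```

carry_out --rows '[{"xyz":[1,0,30],"yaw":0,"hand":5},{"xyz":[0,0,35],"yaw":0,"hand":5},{"xyz":[0,0,20],"yaw":0,"hand":5},{"xyz":[0,0,11],"yaw":0,"hand":5},{"xyz":[0,0,0],"yaw":0,"hand":5},{"xyz":[0,0,0],"yaw":0,"hand":5},{"xyz":[0,0,0],"yaw":0,"hand":5}]'

```text
clock: 6.92
position: [0.6227, 0.134, 0.1325]
eef_rot: [1.0, 0.0, 0.001, -0.0]
force: [-1.0, 0.2, -1.0]
opening: 0.146
finger_force: 48.7
```

carry_out --rows '[{"xyz":[0,0,-20],"yaw":0,"hand":5},{"xyz":[0,0,-40],"yaw":0,"hand":5},{"xyz":[0,0,-36],"yaw":0,"hand":5},{"xyz":[-32,40,0],"yaw":0,"hand":5},{"xyz":[-32,40,0],"yaw":0,"hand":5},{"xyz":[-32,40,0],"yaw":0,"hand":5},{"xyz":[-32,40,0],"yaw":0,"hand":5},{"xyz":[-32,39,0],"yaw":0,"hand":5},{"xyz":[0,0,0],"yaw":0,"hand":5},{"xyz":[0,0,0],"yaw":0,"hand":5}]'

```text
clock: 8.18
position: [0.463, -0.0655, 0.2281]
eef_rot: [1.0, -0.0, 0.001, 0.0]
force: [0.6, -0.0, 0.3]
opening: 0.147
finger_force: 48.8
```

```bash
cat > m3.py <<'E'
from h import *
s=snap('wrist');H,S,V=hsv(s);P=cloud(s);Z=P[...,2];st=manip.read_state();print(st['position'],st['force'].round(1),st['finger_force'])
print('seal',blob(s,(S>150)&(H>8)&(H<20)&(V>150),.041))
m=np.abs(Z-.036)<.006;m|=np.abs(Z-.045)<.008
print('alu',blob(s,m,.036))
b=(V<60)&(Z>.09);b[:,:235]=0;b[:,275:]=0;b[230:]=0
ys,xs=np.nonzero(b);print('dark',len(ys),ys.min() if len(ys) else 0, xs[ys==ys.min()].mean() if len(ys) else 0)
r=(S>130)&((H<8)|(H>172))&(V>60);r[:,:225]=0;r[:,290:]=0;ys,xs=np.nonzero(r);print('red top row',ys.min(),ys.max())
import cv2;cv2.imwrite('pics/w5.png',cv2.cvtColor(s['img'],cv2.COLOR_RGB2BGR))
E
python3 m3.py
```

```text
[ 0.46318106 -0.06507673  0.22788083] [-0.3 -0.  -0.3] 48.83416950702667
seal [463.8 -65.5  43.3  33.3  10.3]
alu [463.8 -65.5 110.   63.9  10.3]
dark 58 113 256.0
red top row 200 318
```

View pics/w5.png

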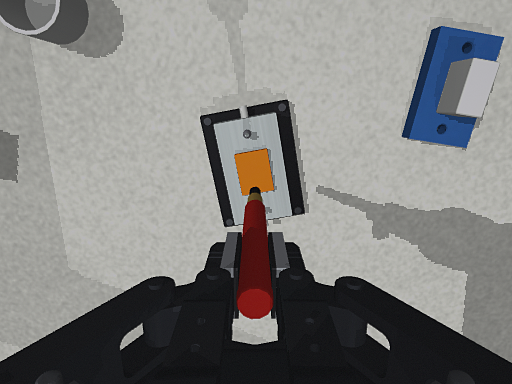

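The seal is at (254,172) with the tip at (255,190) above it, and the lower half's rect is clean at yaw 10.3°. Lowering to touch.

carry_out --rows '[{"xyz":[-2,0,35],"yaw":0,"hand":5},{"xyz":[0,0,25],"yaw":0,"hand":5},{"xyz":[0,0,7],"yaw":0,"hand":5},{"xyz":[0,0,2],"yaw":0,"hand":5},{"xyz":[0,0,1],"yaw":0,"hand":5},{"xyz":[0,0,0.5],"yaw":0,"hand":5},{"xyz":[0,0,0],"yaw":0,"hand":5}]'

```text
clock: 9.1
position: [0.4606, -0.0647, 0.1583]
eef_rot: [1.0, 0.0, 0.001, -0.0]
force: [-1.5, 2.1, 5.2]
opening: 0.147
finger_force: 49.3
```

carry_out --rows '[{"xyz":[0,0,0.7],"yaw":0,"hand":5},{"xyz":[0,0,0],"yaw":0,"hand":5}]'

```text
clock: 9.35
position: [0.4607, -0.0648, 0.1577]
eef_rot: [1.0, 0.0, 0.001, -0.0]
force: [-1.6, 3.4, 6.4]
opening: 0.145
finger_force: 49.4
```

carry_out --rows '[{"xyz":[0,0,-40],"yaw":0,"hand":5},{"xyz":[0,0,-40],"yaw":0,"hand":5},{"xyz":[20,-53,0],"yaw":0,"hand":5},{"xyz":[20,-53,0],"yaw":0,"hand":5},{"xyz":[20,-53,0],"yaw":0,"hand":5},{"xyz":[20,-53,0],"yaw":0,"hand":5},{"xyz":[20,-53,0],"yaw":0,"hand":5},{"xyz":[20,-53,0],"yaw":0,"hand":5},{"xyz":[20,-53,0],"yaw":0,"hand":5},{"xyz":[0,0,0],"yaw":0,"hand":5}]'

```text
clock: 10.6
position: [0.601, 0.3101, 0.2369]
eef_rot: [1.0, 0.003, 0.002, -0.001]
force: [-0.5, -0.8, -1.6]
opening: 0.144
finger_force: 49.1
```

```bash
python3 - <<'E'
from h import *
s=snap('wrist','w6.png');H,S,V=hsv(s);P=cloud(s);Z=P[...,2];st=manip.read_state();print(st['position'])
m=(Z>.08)&(Z<.105)&(H>95)&(H<130)&(S>100);print('cup',blob(s,m,.09))
r=(V<60);ys,xs=np.nonzero(r[100:200,225:290]);print(ys.min()+100 if len(ys) else None)
E
```

```text
[0.60012143 0.3077389  0.23658776]
cup [605.9 307.5  63.2  62.   85.1]
156
```

View pics/w6.png

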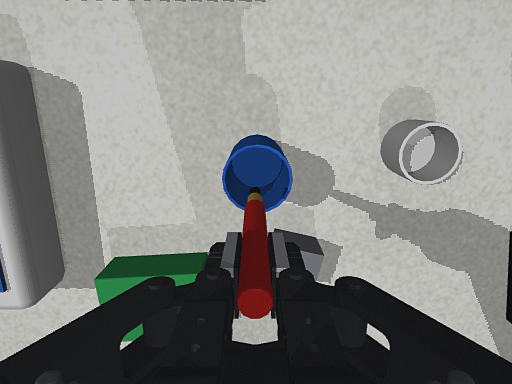

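The tip at (255,190) is inside the cup rim (centre 257,176). Lowering into the cup.

carry_out --rows '[{"xyz":[2,0,40],"yaw":0,"hand":5},{"xyz":[0,0,40],"yaw":0,"hand":5},{"xyz":[0,0,20],"yaw":0,"hand":5},{"xyz":[0,0,7],"yaw":0,"hand":5},{"xyz":[0,0,2],"yaw":0,"hand":5},{"xyz":[0,0,0],"yaw":0,"hand":5},{"xyz":[0,0,0],"yaw":0,"hand":5}]'

```text
clock: 11.52
position: [0.6026, 0.306, 0.1284]
eef_rot: [1.0, 0.0, 0.001, -0.0]
force: [-0.4, 0.9, -0.5]
opening: 0.149
finger_force: 49.1
```

Tip is about 2–4 mm above the cup floor, so I'll release gently.

carry_out --rows '[{"xyz":[0,0,1],"yaw":0,"hand":20},{"xyz":[0,0,0],"yaw":0,"hand":40},{"xyz":[0,0,0],"yaw":0,"hand":60},{"xyz":[0,0,0],"yaw":0,"hand":85},{"xyz":[0,0,0],"yaw":0,"hand":85},{"xyz":[0,0,0],"yaw":0,"hand":85},{"xyz":[0,0,0],"yaw":0,"hand":85},{"xyz":[0,0,0],"yaw":0,"hand":85}]'

```text
clock: 12.52
position: [0.6019, 0.3058, 0.1261]
eef_rot: [1.0, 0.0, -0.0, -0.0]
force: [0.1, -0.2, -0.4]
opening: 0.996
finger_force: 0.0
```

```bash
python3 - <<'E'
from h import *
s=snap('wrist','w7.png');st=manip.read_state();print(st['position'],st['force'],st['opening'])
E
```

```text
[0.60190057 0.30582679 0.12611953] [-0.47455581 -0.53737016  0.01380032] 0.9946088399725046
```

View pics/w7.png

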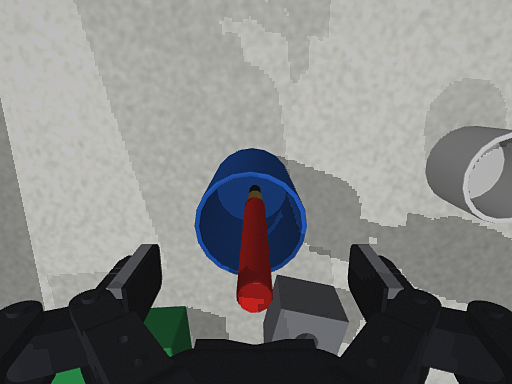

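The brush stands in the cup with its handle end at (254,296), clear of both fingers. Lifting and going back to the upper half.

carry_out --rows '[{"xyz":[0,0,-20],"yaw":0,"hand":85},{"xyz":[0,0,-30],"yaw":0,"hand":85},{"xyz":[0,0,-50],"yaw":0,"hand":85},{"xyz":[0,0,-50],"yaw":0,"hand":85},{"xyz":[-14,58,0],"yaw":0,"hand":85},{"xyz":[-14,58,0],"yaw":0,"hand":85},{"xyz":[-14,58,0],"yaw":0,"hand":85},{"xyz":[-14,58,0],"yaw":0,"hand":85},{"xyz":[-14,58,0],"yaw":0,"hand":85},{"xyz":[-14,58,0],"yaw":0,"hand":85}]'

```text
clock: 13.82
position: [0.518, -0.0441, 0.2779]
eef_rot: [1.0, 0.001, 0.002, 0.0]
force: [1.5, -0.2, 0.6]
opening: 0.991
finger_force: 0.0
```

carry_out --rows '[{"xyz":[-5,57,10],"yaw":0,"hand":85},{"xyz":[-5,57,10],"yaw":0,"hand":85},{"xyz":[0,57,10],"yaw":0,"hand":85},{"xyz":[0,57,10],"yaw":0,"hand":85},{"xyz":[0,0,0],"yaw":0,"hand":85},{"xyz":[0,0,0],"yaw":0,"hand":85}]'

```text
clock: 14.58
position: [0.5082, -0.27, 0.2369]
eef_rot: [1.0, 0.0, 0.0, -0.0]
force: [-0.6, -0.6, 0.8]
opening: 0.996
finger_force: 0.0
```

```bash
cat > m4.py <<'E'
from h import *
s=snap('wrist','w8.png');H,S,V=hsv(s);P=cloud(s);Z=P[...,2];st=manip.read_state();print(st['position'],st['eef_rot'].round(3))
near=(abs(P[...,0]-.543)<.08)&(abs(P[...,1]+.268)<.07)
print('rib',blob(s,near&(Z>.048)&(Z<.06)&(S<100),.054))
print('slab',blob(s,near&(Z>.012)&(Z<.024)|near&(Z>.04)&(Z<.06),.018))
E
python3 m4.py; python3 - <<'E'
from h import *
s=snap('top');P=cloud(s);H,S,V=hsv(s)
m=(abs(P[...,0]-.605)<.1)&(abs(P[...,1]-.306)<.1)&(S>120)&((H<8)|(H>172))&(V>60)
print('brush top view',m.sum(),P[m].max(0).round(3) if m.any() else '')
print('cup',blob(s,(abs(P[...,2]-.09)<.009)&(abs(P[...,0]-.605)<.05)&(abs(P[...,1]-.306)<.05),.09))
E
```

```text
[ 0.50830164 -0.26925714  0.23695173] [ 1.     0.001  0.    -0.   ]
rib [ 545.4 -270.2   49.8   25.8   -9.2]
slab [ 545.  -270.2  110.    64.    -9. ]
brush top view 13 [0.607 0.31  0.165]
cup [603.8 307.8  65.3  58.7  46.3]
```

carry_out --rows '[{"xyz":[37,1,0],"yaw":0,"hand":85},{"xyz":[0,0,20],"yaw":9.1,"hand":85},{"xyz":[0,0,50],"yaw":0,"hand":85},{"xyz":[0,0,50],"yaw":0,"hand":85},{"xyz":[0,0,40],"yaw":0,"hand":85},{"xyz":[0,0,25],"yaw":0,"hand":85},{"xyz":[0,0,10],"yaw":0,"hand":85},{"xyz":[0,0,6],"yaw":0,"hand":85},{"xyz":[0,0,0],"yaw":0,"hand":85}]'

```text
clock: 15.8
position: [0.5459, -0.2711, 0.0359]
eef_rot: [0.997, -0.079, 0.001, 0.0]
force: [-1.0, 0.2, -0.3]
opening: 0.992
finger_force: 0.0
```

carry_out --rows '[{"xyz":[0,0,0],"yaw":0,"hand":18},{"xyz":[0,0,0],"yaw":0,"hand":18},{"xyz":[0,0,0],"yaw":0,"hand":18},{"xyz":[0,0,0],"yaw":0,"hand":18},{"xyz":[0,0,0],"yaw":0,"hand":18},{"xyz":[0,0,0],"yaw":0,"hand":18},{"xyz":[0,0,0],"yaw":0,"hand":18}]' --force 100

```text
clock: 16.68
position: [0.5457, -0.2714, 0.0358]
eef_rot: [0.997, -0.079, 0.0, 0.0]
force: [-0.5, -0.2, 5.3]
opening: 0.29
finger_force: 99.6
```

carry_out --rows '[{"xyz":[0,0,-10],"yaw":0,"hand":18},{"xyz":[0,0,-35],"yaw":0,"hand":18},{"xyz":[0,0,-35],"yaw":0,"hand":18},{"xyz":[0,0,0],"yaw":-9.7,"hand":18},{"xyz":[0,0,0],"yaw":-9.7,"hand":18},{"xyz":[-11,-54,0],"yaw":0,"hand":18},{"xyz":[-11,-54,0],"yaw":0,"hand":18},{"xyz":[-11,-54,0],"yaw":0,"hand":18},{"xyz":[-11,-54,0],"yaw":0,"hand":18},{"xyz":[0,0,0],"yaw":0,"hand":18}]'

```text
clock: 17.92
position: [0.4587, -0.0623, 0.1147]
eef_rot: [0.996, 0.092, -0.004, -0.002]
force: [1.0, 0.1, -3.1]
opening: 0.286
finger_force: 99.5
```

```bash
cat > m5.py <<'E'
from h import *
import sys
s=snap('wrist',sys.argv[1]);H,S,V=hsv(s);P=cloud(s);Z=P[...,2];st=manip.read_state();p=st['position']*1000;q=st['eef_rot']
a=2*np.degrees(np.arctan2(q[1],q[0]));print(p.round(1),'a',a.round(2),q.round(4),st['force'].round(1),st['opening'])
hu=p[2]/1000-.0358; print('underside',hu)
m=(H>95)&(H<130)&(S>100)&(abs(Z-hu-.018)<.01)&(abs(P[...,0]-p[0]/1000)<.09)&(abs(P[...,1]-p[1]/1000)<.09)
ys,xs=np.nonzero(m);print('slab top',m.sum(),blob(s,m,hu+.018),xs.min(),xs.max(),ys.min(),ys.max())
E
python3 m5.py w9.png
```

```text
[461.7 -64.7 115. ] a 10.53 [ 9.958e-01  9.180e-02 -1.100e-03 -5.000e-04] [ 0.5 -0.9 -3.5] 0.2881591218595245
underside 0.07924134576083634
slab top 11555 [482.2 -58.5  63.9  62.7 -79.4] 186 323 135 335
```

View pics/w9.png

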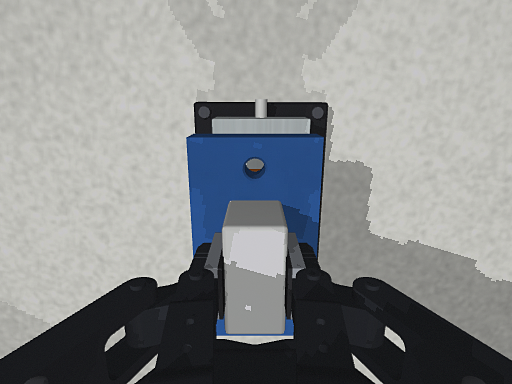

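```bash
cat > m6.py <<'E'
from h import *
s=snap('wrist');H,S,V=hsv(s);st=manip.read_state();p=st['position']*1000;q=st['eef_rot']
a=2*np.arctan2(q[1],q[0]);h=p[2]/1000-.0358+.018
blue=((H>95)&(H<130)&(S>100)).astype(np.uint8)
cs,hi=cv2.findContours(blue,cv2.RETR_CCOMP,cv2.CHAIN_APPROX_NONE)
for c,x in zip(cs,hi[0]):
    if x[3]>=0 and cv2.contourArea(c)>80:
        (u,v),r,_=cv2.fitEllipse(c)
        if v<210: 
            w=ray(s,u,v,h)[:2]*1000;print('hole px',round(u,1),round(v,1),np.round(r,1),w.round(1),'size mm',blob(s,cv2.drawContours(np.zeros_like(blue),[c],-1,1,-1),h)[2:4])
            e=np.array([np.cos(a),np.sin(a)]);d=w-p[:2];print('hole rel TCP along x,left',(d@e).round(2),(d@np.array([-e[1],e[0]])).round(2))
            b=np.radians(10.3);t=np.array([463.8,-65.5])+40*np.array([np.cos(b),np.sin(b)]);dd=t-w
            print('shift toolx,tooly',(dd@e).round(2),(dd@np.array([e[1],-e[0]])).round(2),'pos',p.round(1),np.degrees(a).round(2))
for v in(150,180):
    xs=np.nonzero(blue[v])[0];L,R=[ray(s,x,v,h)[:2]*1000 for x in(xs.min(),xs.max()+1)];e=np.array([np.cos(a),np.sin(a)]);n=np.array([-e[1],e[0]])
    print('edges left/right rel TCP',((L-p[:2])@n).round(1),((R-p[:2])@n).round(1))
# lower face visible part: side edges of alu
Z=cloud(s)[...,2];m=(abs(Z-.036)<.008)&(S<60)&(V>120);print('alu visible',blob(s,m,.036,(190,100,330,140)))
E
python3 m6.py
```

```text
hole px 254.5 164.6 [13.9 18.5] [502.4 -57.7] size mm [7.5 7.5]
hole rel TCP along x,left 39.81 1.36
shift toolx,tooly 0.63 0.74 pos [463.5 -66.3 115.3] 10.44
edges left/right rel TCP 33.1 -30.9
edges left/right rel TCP 33.0 -30.8
alu visible [514.3 -56.2  63.3   6.4 -79.5]
```

carry_out --rows '[{"xyz":[0.5,0.7,0],"yaw":0,"hand":18},{"xyz":[0,0,0],"yaw":0,"hand":18},{"xyz":[0,0,0],"yaw":0,"hand":18},{"xyz":[0,0,0],"yaw":0,"hand":18}]'

```text
clock: 18.52
position: [0.4639, -0.0676, 0.115]
eef_rot: [0.996, 0.09, -0.0, -0.0]
force: [-0.7, 0.8, -2.3]
opening: 0.29
finger_force: 99.5
```

```bash
cat >> m6.py <<'E'
us=range(215,300,10);tops=[ray(s,u,np.nonzero(blue[100:,u])[0].min()+100,h)[:2]*1000 for u in us]
b=np.radians(10.3);el=np.array([np.cos(b),np.sin(b)]);nl=np.array([-el[1],el[0]]);c=np.array([463.8,-65.5])
print('far edge along lower x (want 55):',np.round([(t-c)@el for t in tops],1))
for v in(145,165,185):
    xs=np.nonzero(blue[v])[0];L,R=[ray(s,x,v,h)[:2]*1000 for x in(xs.min(),xs.max()+1)]
    print('edges in lower frame (want +-32):',((L-c)@nl).round(1),((R-c)@nl).round(1))
E
python3 m6.py
```

```text
hole px 254.5 164.6 [13.9 18.5] [504.7 -60.8] size mm [7.5 7.5]
hole rel TCP along x,left 41.32 -0.74
shift toolx,tooly -1.06 -2.72 pos [463.9 -67.5 115.1] 10.32
edges left/right rel TCP 31.1 -33.0
edges left/right rel TCP 31.0 -32.9
alu visible [515.3 -56.2  63.3   4.5 -79.7]
far edge along lower x (want 55): [55.5 55.5 55.5 55.5 55.5 55.5 55.5 55.5 55.5]
edges in lower frame (want +-32): 28.9 -34.9
edges in lower frame (want +-32): 29.0 -35.0
edges in lower frame (want +-32): 29.1 -35.1
```

carry_out --rows '[{"xyz":[-0.5,-3,0],"yaw":0,"hand":18},{"xyz":[0,0,15],"yaw":0,"hand":18},{"xyz":[0,0,0],"yaw":0,"hand":18},{"xyz":[0,0,0],"yaw":0,"hand":18},{"xyz":[0,0,0],"yaw":0,"hand":18},{"xyz":[0,0,0],"yaw":0,"hand":18}]'

```text
clock: 19.32
position: [0.4631, -0.0644, 0.1004]
eef_rot: [0.996, 0.09, 0.0, 0.0]
force: [-0.2, -0.1, -4.2]
opening: 0.287
finger_force: 99.4
```

```bash
python3 m6.py; echo; python3 m6.py | grep frame
```

```text
hole px 254.4 164.6 [13.9 18.6] [503.8 -57.6] size mm [7.8 7.5]
hole rel TCP along x,left 41.32 -0.63
shift toolx,tooly -0.79 0.6 pos [463.1 -64.4 100.4] 10.35
edges left/right rel TCP 31.2 -33.0
edges left/right rel TCP 31.1 -33.4
alu visible [515.7 -56.1  62.8   3.  -79.7]
far edge along lower x (want 55): [55.2 55.2 55.2 55.2 55.2 55.2 55.2 55.2 55.2]
edges in lower frame (want +-32): 32.3 -31.6
edges in lower frame (want +-32): 32.3 -32.2
edges in lower frame (want +-32): 32.4 -31.8

edges in lower frame (want +-32): 32.3 -32.0
edges in lower frame (want +-32): 32.4 -32.1
edges in lower frame (want +-32): 32.4 -31.8
```

carry_out --rows '[{"xyz":[-0.2,0.2,8],"yaw":0,"hand":18},{"xyz":[0,0,5],"yaw":0,"hand":18},{"xyz":[0,0,3],"yaw":0,"hand":18},{"xyz":[0,0,3],"yaw":0,"hand":18},{"xyz":[0,0,2],"yaw":0,"hand":18},{"xyz":[0,0,0],"yaw":0,"hand":18}]'

```text
clock: 20.18
position: [0.463, -0.0647, 0.079]
eef_rot: [0.996, 0.09, 0.0, 0.0]
force: [1.1, -0.9, -3.9]
opening: 0.288
finger_force: 99.4
```

carry_out --rows '[{"xyz":[0,0,2],"yaw":0,"hand":18},{"xyz":[0,0,2],"yaw":0,"hand":18},{"xyz":[0,0,2],"yaw":0,"hand":18},{"xyz":[0,0,1.2],"yaw":0,"hand":18},{"xyz":[0,0,0],"yaw":0,"hand":18},{"xyz":[0,0,0],"yaw":0,"hand":18}]' --force 120

```text
clock: 20.92
position: [0.4631, -0.0647, 0.073]
eef_rot: [0.996, 0.09, 0.001, 0.0]
force: [-0.8, 0.3, 8.4]
opening: 0.287
finger_force: 121.6
```

carry_out --rows '[{"xyz":[0,0,1],"yaw":0,"hand":18},{"xyz":[0,0,1],"yaw":0,"hand":18},{"xyz":[0,0,0],"yaw":0,"hand":18},{"xyz":[0,0,0],"yaw":0,"hand":18}]'

```text
clock: 21.42
position: [0.4631, -0.0647, 0.0718]
eef_rot: [0.996, 0.09, 0.001, 0.0]
force: [-1.4, 0.2, 17.0]
opening: 0.281
finger_force: 123.3
```

carry_out --rows '[{"xyz":[0,0,1],"yaw":0,"hand":18},{"xyz":[0,0,0.5],"yaw":0,"hand":18},{"xyz":[0,0,0],"yaw":0,"hand":18},{"xyz":[0,0,0],"yaw":0,"hand":18},{"xyz":[0,0,0],"yaw":0,"hand":18}]'

```text
clock: 22.05
position: [0.4631, -0.0647, 0.0717]
eef_rot: [0.996, 0.09, 0.001, 0.001]
force: [-3.6, 0.1, 31.3]
opening: 0.281
finger_force: 125.1
```

```bash
python3 - <<'E'
from h import *
st=manip.read_state();print(st['position'].round(4),st['force'].round(1),st['moment'].round(2),st['eef_rot'].round(4))
s=snap('scene');P=cloud(s);H,S,V=hsv(s);Z=P[...,2]
for n,c,lo,hi in(('slab top',(.464,-.065),.045,.065),('pot',(.622,.133),.042,.06),('cup',(.605,.307),.08,.1)):
    m=(abs(P[...,0]-c[0])<.07)&(abs(P[...,1]-c[1])<.05)&(Z>lo)&(Z<hi)
    if n=='slab top':m&=(H>95)&(H<130)&(S>100)
    q=P[m];print(n,len(q),np.median(q,0).round(4),blob(s,m,np.median(q[:,2])))
m=(abs(P[...,0]-.605)<.1)&(abs(P[...,1]-.306)<.1)&(S>120)&((H<8)|(H>172))&(V>60);print('brush',m.sum(),P[m].min(0),P[m].max(0))
E
```

```text
[ 0.4631 -0.0647  0.0717] [-3.6  0.1 31.3] [ 0.44  0.77 -0.  ] [9.959e-01 9.020e-02 1.200e-03 7.000e-04]
slab top 280 [ 0.4946 -0.0513  0.0525] [477.1 -58.3  92.   62.8  10.8]
pot 115 [0.6235 0.1382 0.0476] [621.8 137.9  65.9  61.7   8.5]
cup 141 [0.6086 0.3089 0.0868] [606.  311.8  67.   62.3  -8.9]
brush 94 [0.59755672 0.30285092 0.05714542] [0.61265962 0.31354449 0.15727327]
```

Shut: the last 1.5 mm of commanded push moved the tool only 0.1 mm, while force rose by 14 N. The brush is in the upright cup and the pot is upright. Handing in.

```bash
python3 -c "
from bench import manip
print(manip.sign_off())"
```

```text
the job is handed in; nothing more can be done
None
```

The job is handed in: the brush was dipped to about 9 mm above the pot floor, touched to the seal and stood in the blue cup, and the upper half is on the dowels, held pressed shut at about 31 N, at 22 s on the robot's clock; the sign-off returned no verdict.

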